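# Click the vial round to the reader

### The arm

A 6-joint arm with a two-finger parallel gripper is mounted at the origin on a cart in front of the work surface, level with it; the furniture and walls round the work are solid. World frame = base frame: x ahead of the robot, y to its left, z up, the work surface at z = 0. Lengths are in m, angles in rad, forces in N, time in s.
With the tool pointing down it reaches from about 0.4 to 0.825 m from the base axis. Payload 7 kg.
Tool frame: the origin (TCP) lies at the very end of the fingers, on their centre line; the grasp point (between the pads) lies 19 mm behind it; z points along the fingers, y is the direction in which the jaws open and shut (so a half turn about z gives the same grasp; the last joint's range is limited). The gripper opens to 88 mm and grips with 3 to 60 N. Pads are 19 mm wide; open, the fingers measure 130 mm over their backs; the gripper's body (78 mm by 193 mm) begins 47 mm behind the grasp point.
Start: joints at [0.288, 0.359, 0.012, 0, -1.224, -0.288], TCP at [0.675, -0, 0.227] pointing down, gripper open.
Joint ranges: [-3.07, 3.07], [-1.43, 2.12], [-1.02, 1.25], [-3.03, 1.67], [-3.05, -0], [-3.03, 3.03]. Speed limits (rad/s): [2.39, 2.39, 3.01, 3.14, 3.14, 3.14].

### API

Orientations are given as a 3x3 rotation matrix whose columns are the frame's x, y, z axes.
In Python, from cell import ctrl gives the robot as it stands.
- The arm moves only by the tool jog_arm, never from a script. Its argument "series" is a list of rows, each an object with "linear": the shift along the tool's x, y, z in mm, a list of three; "yaw": the turn about the tool's z in degrees. In form: [{"linear": [dx, dy, dz], "yaw": yaw}, ...]. A call has exactly 5 rows; each row is the pose to reach, as a shift and turn from the pose commanded when the call began, along the tool's axes at that moment; what a row does not reach only later rows make up. A row lasts 1/8 s, in which the tool goes at most 62.5 mm and 10.7 degrees, less where a joint would pass 70% of its speed; a pose out of reach is approached as far as the arm can. A call with a gripper value outside its range is refused whole. "grip" is the closure, from 0 (fully open) to 1 (shut), set as the call begins (left out, the last holds). The fingers move at their own pace and stop on an object; "force" is the grip in N (left out, the last holds). Time passes only in rows, so rows that repeat a pose let the fingers close, or fill a call up. It gives the time, the measured TCP pose, the force and the opening at its end, in the units of the state.
- ctrl.observe(): the state, without advancing time (a new reading comes with each control period).
- ctrl.grab_frame(name): name is "scene" or "side" or "wrist"; returns (picture, depth): 384x512x3 uint8, red, green, blue; 384x512 float32, m along the optical axis (not along the pixel's ray), 0 where there is no reading.
- ctrl.camera_params(name): a dict with "fx", "fy", "cx", "cy" (pixels), "k1" (the pictures are not rectified: a ray, as slopes to the right and down, at radius r is drawn at 1 + k1 r^2 times it, then the intrinsics apply), "rvec" (rotation vector, rad) and "tvec" (3), from world to camera coordinates, as OpenCV has them; the wrist camera has in their place "T_tool_cam" (4x4, takes a point from camera to tool coordinates, whose origin is the TCP and whose axes are the flange's). Camera axes: x right, y down, z forward; pixel columns grow to the right and rows downward; lengths in m; the calibration is good to about 2 mm. A picture is of the moment at which its call begins: read the wrist's pose just before it. camera_params takes no time and is no camera call.
- ctrl.finish_job(): hands the job in, once; it reports no verdict.
The state is a dict: "time_s": time; "joints": joint angles; "dq": joint speeds; "effort": joint torques, N m; "eef_pos": TCP position; "eef_rot": TCP orientation; "ft_force": force on the tool from outside, world axes, zero at the start; "wrist_torque": the same for the moment, N m; "grip_width": opening from 0.0 (shut) to 1.0 (fully open).
Only numpy, scipy, OpenCV 4.12 (cv2) and the standard library are available. Lean on these libraries where they do the work, as an engineer would, in place of code of your own. Each camera call takes 0.05 s, during which the arm holds its last target.

### The job

Two small click-stop sample carousels stand on the worktop. By its knob, turn the one that carries a vial clockwise (seen from above) until the vial stands squarely in front of the white reader on its own base and the sprung pawl has dropped in behind that tooth, then let go. Do not go on past the reader, as the ratchet does not turn back, and leave the empty carousel alone.

Things in the scene. Friction and masses are not known exactly. Their poses are not given: they have to be found in the camera images.
- carousel_knob: Black bar knob on a column over the wheel that carries the vial: bar 52 mm long, 14 mm thick (grip this), 38 mm tall. Origin on the wheel's axis at grip height, 125 mm above the worktop (bar from 21 mm below to 17 mm above it); x along the bar, pointing over the vial; z up. The vial (23 mm, fixed in its seat 50 mm from the axis) and all else stay below 95 mm. Base fixed, 0.2 m across.
- carousel (a joint): Turn of the loaded wheel, rad, growing clockwise from above; 0 = vial squarely facing the white reader housing on the base, 113 mm from the axis; starts 0.4 to 1.3 short of it. 10 ratchet teeth 0.63 apart, a vial seat to each. The pawl drops in about 0.1 before square and stops turning back from there. Stiff (0.1 Nm), stays where left; turned too far it goes to the next tooth and cannot return.
- carousel_pawl (a joint): Brass pawl, 50 mm long, pressed on the loaded wheel's teeth by a spring, rad: about 0 with its nose at the foot of a tooth, rising along the tooth's sloping back to about 0.16 at its tip, where it snaps back. Works by itself; need not be touched.
- spare_bar_end (a point): The other carousel, alike but without a vial, to be left alone: the outer end of its bar knob, 26 mm from its axis, 125 mm above the worktop. The two axes are at least 0.29 m apart.

How it is judged:
On the way:
1. the loaded carousel's knob is held in the fingers, before the vial has reached the reader (contact force between the fingers and carousel_knob above 1 N and value of joint carousel below -0.2 rad), for 0.1 s.
At the end, for the whole second after the job is handed in: The loaded carousel is at rest with its vial within 10 degrees (0.18 rad) of squarely facing its reader and the pawl dropped in behind that tooth (pawl below 0.08 rad, so not up on the tip) (value of joint carousel between -0.18 and 0.18 rad and velocity of joint carousel between -0.05 and 0.05 rad/s and value of joint carousel_pawl below 0.08 rad); the robot touches nothing.
It fails at once if the empty carousel is turned (its bar end moves more than 8 mm) (distance of spare_bar_end from where it was at the start of the episode above 0.008 m).
It also fails if it takes over 32 s, if anything falls off the work surface, if the arm or the gripper's body presses on something with over 40 N, if the wrist force passes 120 N, or if a joint passes its speed limit or range.

## Working session

There is one attempt and no reset: what is moved stays moved. The work goes in short steps, Python scripts to look and compute and a tool call to move; the robot and the scene stay as the last step left them, time stands still between calls to the robot, and variables do not carry over. Pictures are saved under pics/ and viewed, and the job is handed in when it is done.

Besides the shell and the picture viewer there is one more tool, called as name(argument=value, ...), one argument or row to a line, values as JSON. jog_arm: Moves the arm, as the interface text tells. Its arguments: {"type":"object","properties":{"series":{"type":"array"},"grip":{"type":"number"},"force":{"type":"number"}},"required":["series"]}

```bash
mkdir -p pics; cat > h.py <<'E'
import numpy as np, cv2
from cell import ctrl
def save(n,f):
    p,d=ctrl.grab_frame(n); cv2.imwrite(f'pics/{f}.png',cv2.cvtColor(p,cv2.COLOR_RGB2BGR)); np.savez(f'pics/{f}.npz',p=p,d=d); return p,d
def cam(n):
    c=ctrl.camera_params(n)
    if 'rvec' in c:
        R=cv2.Rodrigues(np.array(c['rvec'],float))[0]; t=np.array(c['tvec'],float).ravel()
        return c,R.T,-R.T@t
    s=ctrl.observe(); T=np.array(c['T_tool_cam']); Re=np.array(s['eef_rot']); 
    return c,Re@T[:3,:3],Re@T[:3,3]+np.array(s['eef_pos'])
def rays(c,uv):
    uv=np.asarray(uv,float).reshape(-1,2)
    xd=(uv[:,0]-c['cx'])/c['fx']; yd=(uv[:,1]-c['cy'])/c['fy']; x,y=xd.copy(),yd.copy()
    for _ in range(20):
        k=1+c['k1']*(x*x+y*y); x,y=xd/k,yd/k
    return np.c_[x,y,np.ones_like(x)]
def onplane(C,uv,z):
    c,R,o=C; w=rays(c,uv)@R.T; return o+w*((z-o[2])/w[:,2])[:,None]
def pts(C,uv,d):
    c,R,o=C; return o+(rays(c,uv)*np.asarray(d).reshape(-1,1))@R.T
E
python3 - <<'E'
from h import *
s=ctrl.observe();print(s['time_s'],s['eef_pos'],s['eef_rot'])
for n in('scene','side','wrist'): save(n,n+'0'); C=cam(n); print(n,C[2],C[0])
a=[cv2.imread(f'pics/{n}0.png') for n in('scene','side','wrist')]
E
```

```text
0.0 [ 6.74530324e-01 -8.90542259e-06  2.25632964e-01] [[-1.30162937e-04 -9.99998705e-01 -1.60384202e-03]
 [-9.99999981e-01  1.30390844e-04 -1.41997172e-04]
 [ 1.42206114e-04  1.60382351e-03 -9.99998704e-01]]
scene [-0.03151593 -0.32866011  0.88886019] {'fx': 477.93428799067965, 'fy': 477.93428799067965, 'cx': 256.66635936178847, 'cy': 185.12793262473105, 'k1': 0.05878333598015921, 'rvec': array([ 2.19837779, -1.20699114,  0.43147354]), 'tvec': array([-0.26140492,  0.40481677,  0.81662355])}
side [ 0.32722418 -0.58078619  0.64813661] {'fx': 397.2487173649938, 'fy': 397.2487173649938, 'cx': 258.45703706100255, 'cy': 197.77089101342662, 'k1': 0.048378799698650776, 'rvec': array([ 2.26050094, -0.35389618,  0.19164405]), 'tvec': array([-0.50720255,  0.19123686,  0.7554094 ])}
wrist [ 0.67413114 -0.08031466  0.38387459] {'fx': 297.99205336766687, 'fy': 297.99205336766687, 'cx': 253.38795976509743, 'cy': 186.84201194925194, 'k1': -0.07240052193955746, 'T_tool_cam': array([[-5.20669881e-04, -9.54462178e-01, -2.98331492e-01,
         8.03026567e-02],
       [ 9.99999690e-01, -6.73419072e-04,  4.09220341e-04,
         6.92454258e-04],
       [-5.91487455e-04, -2.98331187e-01,  9.54462232e-01,
        -1.58045837e-01],
       [ 0.00000000e+00,  0.00000000e+00,  0.00000000e+00,
         1.00000000e+00]])}
```

View pics/scene0.png

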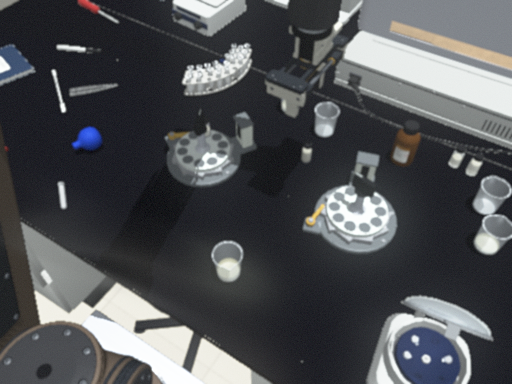

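View pics/side0.png

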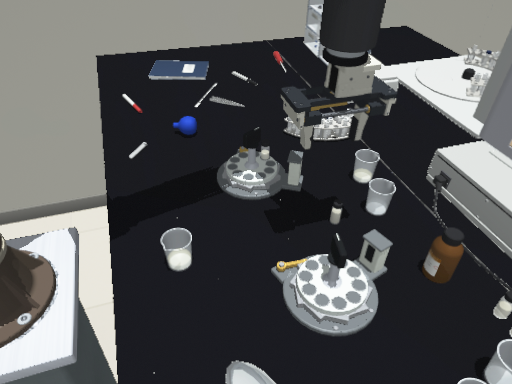

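View pics/wrist0.png

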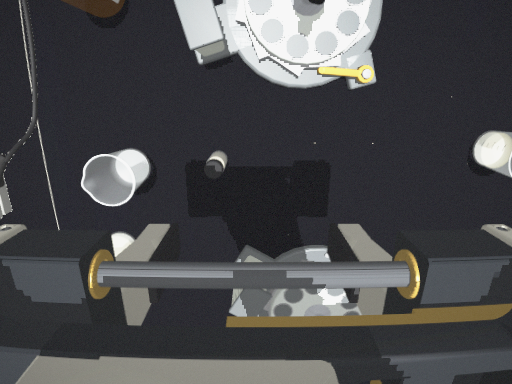

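```bash
python3 - <<'E'
import cv2,numpy as np
a=cv2.imread('pics/scene0.png');b=cv2.imread('pics/side0.png')
f=lambda i,x,y,w,h:cv2.resize(i[y:y+h,x:x+w],(400,300),interpolation=cv2.INTER_CUBIC)
cv2.imwrite('pics/z0.png',np.vstack([np.hstack([f(a,150,100,120,90),f(a,290,145,120,90)]),np.hstack([f(b,205,115,120,90),f(b,265,220,140,105)])]))
E
```

```text
(no output)
```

View pics/z0.png

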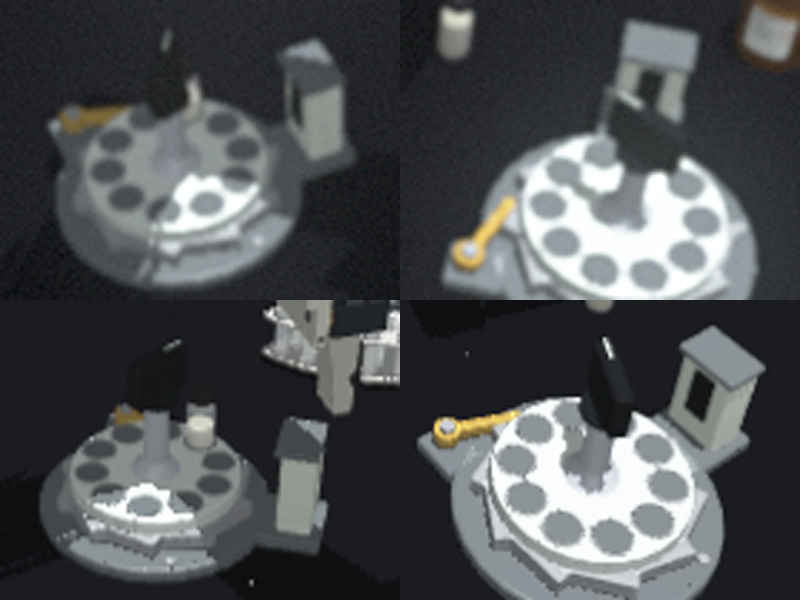

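The left carousel in both views carries the vial: it shows in the side view at about (265,152), and in the scene view beside the knob at about (207,130). The right carousel has only empty seats.

```bash
python3 - <<'E'
from h import *
vv,uu=np.mgrid[0:384,0:512]; uv=np.c_[uu.ravel(),vv.ravel()]
for n,(x0,x1,y0,y1) in {'scene':(150,270,95,195),'side':(205,310,115,205)}.items():
    z=np.load(f'pics/{n}0.npz');C=cam(n);P=pts(C,uv,z['d'].ravel());rgb=z['p'].reshape(-1,3).astype(int)
    m=(uv[:,0]>x0)&(uv[:,0]<x1)&(uv[:,1]>y0)&(uv[:,1]<y1)&(z['d'].ravel()>0)
    print(n,np.histogram(P[m,2],bins=np.arange(-.01,.2,.01)))
    for lo,hi in((.005,.02),(.1,.15),(.128,.15),):
        k=m&(P[:,2]>lo)&(P[:,2]<hi)
        q=P[k]; print(lo,hi,k.sum(),q.min(0).round(4),q.max(0).round(4),q.mean(0).round(4))
    k=m&(P[:,2]>.1)&(P[:,2]<.15); print(np.c_[uv[k],(P[k]*1000).round(0)][::6].astype(int).tolist())
print()
E
```

```text
scene (array([4725, 3228,  851,  475, 1104,  613,   81,   82,   71,  250,   12,
         58,   30,   40,   45,   75,    0,    0,    0,    0]), array([-0.01,  0.  ,  0.01,  0.02,  0.03,  0.04,  0.05,  0.06,  0.07,
        0.08,  0.09,  0.1 ,  0.11,  0.12,  0.13,  0.14,  0.15,  0.16,
        0.17,  0.18,  0.19]))
0.005 0.02 1320 [0.4892 0.1248 0.005 ] [0.809  0.4559 0.0199] [0.5683 0.1971 0.0111]
0.1 0.15 248 [0.5556 0.1987 0.1012] [0.6051 0.233  0.1448] [0.5765 0.2122 0.1266]
0.128 0.15 128 [0.5557 0.1987 0.1281] [0.605  0.233  0.1448] [0.5786 0.2147 0.1392]
[[200, 109, 604, 229, 143], [197, 111, 597, 233, 141], [197, 112, 594, 231, 141], [203, 112, 605, 222, 137], [202, 113, 597, 219, 141], [201, 114, 593, 218, 142], [200, 115, 588, 217, 143], [199, 116, 584, 217, 143], [197, 117, 580, 220, 141], [203, 117, 600, 220, 126], [201, 118, 583, 211, 141], [199, 119, 575, 210, 144], [196, 120, 571, 216, 142], [202, 120, 590, 215, 127], [199, 121, 571, 208, 142], [196, 122, 567, 214, 139], [202, 122, 585, 212, 126], [198, 123, 564, 206, 143], [195, 124, 560, 211, 141], [201, 124, 577, 208, 1
[... 1866 characters left out ...]
254, 138, 590, 211, 124], [260, 138, 610, 222, 114], [248, 139, 572, 201, 130], [254, 139, 590, 209, 122], [260, 139, 610, 222, 111], [248, 140, 571, 199, 129], [254, 140, 589, 208, 120], [243, 141, 562, 210, 121], [249, 141, 575, 203, 123], [255, 141, 594, 213, 113], [244, 142, 562, 203, 123], [250, 142, 578, 206, 118], [256, 142, 597, 215, 109], [247, 143, 569, 201, 120], [253, 143, 587, 208, 112], [243, 144, 562, 210, 113], [249, 144, 575, 203, 114], [255, 144, 592, 208, 108], [245, 145, 564, 201, 115], [251, 145, 581, 207, 108], [257, 145, 596, 203, 107], [248, 146, 572, 201, 110], [254, 146, 587, 201, 108], [247, 147, 569, 199, 109], [253, 147, 585, 201, 105], [252, 148, 581, 198, 105]]
```

```bash
python3 - <<'E'
from h import *
vv,uu=np.mgrid[0:384,0:512]; uv=np.c_[uu.ravel(),vv.ravel()]
for n,(x0,x1,y0,y1) in {'scene':(150,275,95,195),'side':(205,310,115,205)}.items():
    z=np.load(f'pics/{n}0.npz');C=cam(n);P=pts(C,uv,z['d'].ravel())
    m=(uv[:,0]>x0)&(uv[:,0]<x1)&(uv[:,1]>y0)&(uv[:,1]<y1)&(z['d'].ravel()>0)
    k=m&(P[:,2]>.1)&(P[:,2]<.15)
    r=cv2.minAreaRect((P[k&(P[:,2]>.115),:2]*1000).astype(np.float32)); print(n,'bar',r,cv2.boxPoints(r).round(0).tolist())
    c0=np.array(r[0])/1000
    rad=np.linalg.norm(P[:,:2]-c0,axis=1); ang=np.degrees(np.arctan2(P[:,1]-c0[1],P[:,0]-c0[0]))
    for nm,lo,hi,a,b in(('vial',.06,.096,.03,.072),('reader',.06,.12,.085,.15),('wheeltop',.038,.05,.02,.09),('base',.006,.018,.07,.11)):
        q=m&(P[:,2]>lo)&(P[:,2]<hi)&(rad>a)&(rad<b)
        if q.sum(): 
            print(nm,q.sum(),P[q].mean(0).round(4),P[q].min(0).round(3),P[q].max(0).round(3),'rad',rad[q].mean().round(4),'ang',np.median(ang[q]).round(1),ang[q].min().round(),ang[q].max().round(), cv2.minEnclosingCircle((P[q,:2]*1000).astype(np.float32)))
E
```

```text
scene bar ((580.127197265625, 216.7227020263672), (53.99365234375, 14.876260757446289), 28.518997192382812) [[553.0, 210.0], [560.0, 197.0], [607.0, 223.0], [600.0, 236.0]]
vial 55 [0.6267 0.2339 0.0809] [0.617 0.228 0.06 ] [0.635 0.246 0.092] rad 0.0497 ang 19.0 14.0 28.0 ((625.56689453125, 238.06430053710938), 11.465841293334961)
reader 292 [0.6715 0.1565 0.0811] [0.65  0.133 0.06 ] [0.702 0.188 0.091] rad 0.1104 ang -34.9 -44.0 -17.0 ((675.8076171875, 160.7583770751953), 28.378833770751953)
wheeltop 1085 [0.5743 0.2118 0.04  ] [0.515 0.151 0.038] [0.647 0.282 0.05 ] rad 0.0475 ang -25.0 -180.0 179.0 ((580.5095825195312, 216.68568420410156), 66.6845474243164)
base 1070 [0.5638 0.1974 0.0109] [0.489 0.126 0.006] [0.679 0.326 0.018] rad 0.0847 ang -48.5 -180.0 180.0 ((592.5813598632812, 222.7051239013672), 105.42427825927734)
side bar ((585.1776733398438, 214.03355407714844), (52.52435302734375, 15.191493034362793), 27.185794830322266) [[558.0, 209.0], [565.0, 195.0], [612.0, 219.0], [605.0, 233.0]]
vial 118 [0.6282 0.2332 0.0793] [0.618 0.226 0.06 ] [0.64  0.249 0.094] rad 0.0474 ang 21.9 15.0 39.0 ((629.9258422851562, 238.6815185546875), 13.721434593200684)
reader 261 [0.6768 0.15   0.0826] [0.654 0.129 0.06 ] [0.707 0.186 0.092] rad 0.1127 ang -38.3 -45.0 -17.0 ((681.2530517578125, 157.62327575683594), 28.871047973632812)
wheeltop 1029 [0.5811 0.2057 0.0415] [0.52  0.148 0.038] [0.651 0.283 0.049] rad 0.0481 ang -34.4 -180.0 180.0 ((584.15673828125, 215.08023071289062), 67.86122131347656)
base 783 [0.5771 0.1699 0.0124] [0.494 0.123 0.006] [0.677 0.322 0.018] rad 0.0842 ang -78.0 -180.0 180.0 ((597.6046752929688, 219.1941375732422), 105.10735321044922)
```

jog_arm(
  series=[
    {"linear": [-43, 18, 0], "yaw": -10},
    {"linear": [-86, 36, 0], "yaw": -20},
    {"linear": [-129, 54, 0], "yaw": -30},
    {"linear": [-172, 73, 0], "yaw": -40},
    {"linear": [-215, 91, 0], "yaw": -50},
  ],
)

```text
time_s: 0.78
eef_pos: [0.5831, 0.2162, 0.2264]
eef_rot: [[0.77, -0.638, -0.0], [-0.638, -0.77, -0.0], [-0.0, 0.0, -1.0]]
ft_force: [0.5, 0.8, 0.2]
grip_width: 1.002
```

jog_arm(
  series=[
    {"linear": [0, 0, 0], "yaw": -10},
    {"linear": [0, 0, 0], "yaw": -20},
    {"linear": [0, 0, 0], "yaw": -30},
    {"linear": [0, 0, 0], "yaw": -40},
    {"linear": [0, 0, 0], "yaw": -50},
  ],
)

```text
time_s: 1.4
eef_pos: [0.5838, 0.2149, 0.2262]
eef_rot: [[0.984, 0.179, -0.001], [0.179, -0.984, -0.0], [-0.001, 0.0, -1.0]]
ft_force: [-0.8, 0.4, 0.4]
grip_width: 0.997
```

jog_arm(
  series=[
    {"linear": [0, 0, 0], "yaw": -9},
    {"linear": [0, 0, 0], "yaw": -18},
    {"linear": [0, 0, 0], "yaw": -18},
    {"linear": [0, 0, 0], "yaw": -18},
    {"linear": [0, 0, 0], "yaw": -18},
  ],
)

```text
time_s: 2.02
eef_pos: [0.584, 0.2149, 0.2265]
eef_rot: [[0.884, 0.468, -0.0], [0.468, -0.884, -0.0], [-0.0, -0.0, -1.0]]
ft_force: [0.5, -0.9, 0.3]
grip_width: 0.997
```

```bash
python3 - <<'E'
from h import *
s=ctrl.observe();print(s['time_s'],s['eef_pos'],s['eef_rot'],s['joints'])
save('wrist','w1');save('scene','s1');save('side','d1')
E
```

```text
2.025 [0.58396466 0.21494092 0.2265053 ] [[ 8.83894284e-01  4.67686740e-01 -8.95926782e-05]
 [ 4.67686739e-01 -8.83894288e-01 -3.73755720e-05]
 [-9.66705159e-05 -8.86525307e-06 -9.99999995e-01]] [ 6.65996637e-01  2.72880432e-01 -1.10908361e-01 -2.80018317e-05
 -1.18710107e+00  1.39148201e+00]
```

View pics/w1.png

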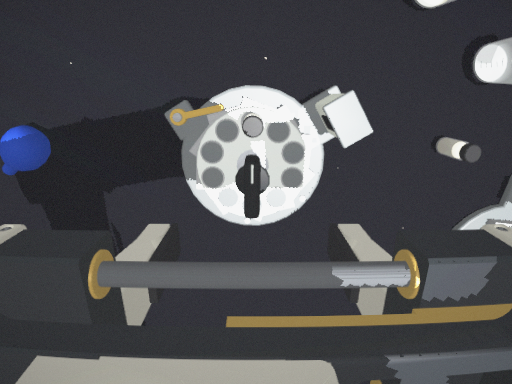

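The wrist view confirms it: vial at (252,126) in line with the bar (252,155–217), reader at about (345,118), clockwise from the vial.

```bash
python3 - <<'E'
from h import *
vv,uu=np.mgrid[0:384,0:512]; uv=np.c_[uu.ravel(),vv.ravel()]
z=np.load('pics/w1.npz');C=cam('wrist');P=pts(C,uv,z['d'].ravel())
m=(uv[:,0]>160)&(uv[:,0]<390)&(uv[:,1]>70)&(uv[:,1]<223)&(z['d'].ravel()>0)
def rect(q,nm):
    r=cv2.minAreaRect((P[q,:2]*1000).astype(np.float32)); print(nm,q.sum(),r,P[q,2].mean()); return np.array(r[0])/1000
b=rect(m&(P[:,2]>.137)&(P[:,2]<.15),'bar')
rd=rect(m&(P[:,2]>.08)&(P[:,2]<.1)&(uv[:,0]>300),'reader')
v=rect(m&(P[:,2]>.07)&(P[:,2]<.1)&(uv[:,0]<285)&(uv[:,1]<145),'vial')
q=m&(P[:,2]>.005)&(P[:,2]<.06)&(np.hypot(*(P[:,:2]-b).T)<.102)
q=m&(P[:,2]>.035)&(P[:,2]<.05)
print('wheel',q.sum(),cv2.minEnclosingCircle((P[q,:2]*1000).astype(np.float32)))
for nm,p in(('reader',rd),('vial',v)): d=p-b; print(nm,np.hypot(*d),np.degrees(np.arctan2(d[1],d[0])))
Re=np.array(ctrl.observe()['eef_rot']);print('toolx ang',np.degrees(np.arctan2(Re[1,0],Re[0,0])))
E
```

```text
bar 897 ((584.093017578125, 217.68441772460938), (50.539031982421875, 13.764808654785156), 27.310001373291016) 0.14114461251266766
reader 1686 ((677.691650390625, 160.22328186035156), (48.85586166381836, 34.36571502685547), 59.79570388793945) 0.08766904851651638
vial 405 ((628.3829345703125, 240.6998748779297), (20.818078994750977, 20.70907211303711), 72.14810180664062) 0.08898208866375847
wheel 7854 ((610.0511474609375, 207.42820739746094), 95.57612609863281)
reader 0.1098293503539918 -31.54617965571047
vial 0.04991300446928812 27.458849701467926
toolx ang 27.950707577037974
```

jog_arm(
  series=[
    {"linear": [1, -1, 30], "yaw": 0},
    {"linear": [1, -1, 60], "yaw": 0},
    {"linear": [1, -1, 90], "yaw": 0},
    {"linear": [1, -1, 110], "yaw": 0},
    {"linear": [1, -1, 118], "yaw": 0},
  ],
)

```text
time_s: 2.8
eef_pos: [0.5839, 0.216, 0.1073]
eef_rot: [[0.883, 0.469, -0.002], [0.469, -0.883, -0.001], [-0.002, 0.0, -1.0]]
ft_force: [-0.1, -0.3, 0.6]
grip_width: 0.998
```

jog_arm(
  series=[
    {"linear": [0, 0, 0], "yaw": 0},
    {"linear": [0, 0, 0], "yaw": 0},
    {"linear": [0, 0, 0], "yaw": 0},
    {"linear": [0, 0, 0], "yaw": 0},
    {"linear": [0, 0, 0], "yaw": 0},
  ],
  grip=1,
  force=40,
)

```text
time_s: 3.42
eef_pos: [0.5845, 0.2164, 0.1088]
eef_rot: [[0.883, 0.469, 0.0], [0.469, -0.883, 0.0], [0.0, -0.0, -1.0]]
ft_force: [-1.5, -1.0, -0.1]
grip_width: 0.493
```

jog_arm(
  series=[
    {"linear": [0, 0, 0], "yaw": 0},
    {"linear": [0, 0, 0], "yaw": 0},
    {"linear": [0, 0, 0], "yaw": 0},
    {"linear": [0, 0, 0], "yaw": 0},
    {"linear": [0, 0, 0], "yaw": 0},
  ],
)

```text
time_s: 4.05
eef_pos: [0.5842, 0.2166, 0.1085]
eef_rot: [[0.883, 0.47, -0.0], [0.47, -0.883, 0.0], [-0.0, -0.0, -1.0]]
ft_force: [-2.0, 2.9, 0.5]
grip_width: 0.156
```

```bash
python3 - <<'E'
from h import *
s=ctrl.observe();print(s['time_s'],s['eef_pos'],s['ft_force'],s['wrist_torque'],s['grip_width']*88)
save('wrist','w2')
E
```

```text
4.05 [0.58418604 0.21662794 0.10851797] [-1.98166238  2.89666576  0.45223208] [0.88140717 0.82370327 0.10491952] 13.764633021344833
```

View pics/w2.png

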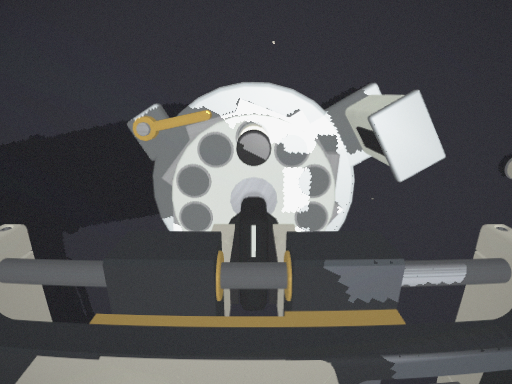

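The knob is held: opening 13.8 mm, bar at (253,245) between the pads, vial at (253,148). Next I turn it most of the way.

jog_arm(
  series=[
    {"linear": [0, 0, 0], "yaw": 8},
    {"linear": [0, 0, 0], "yaw": 16},
    {"linear": [0, 0, 0], "yaw": 24},
    {"linear": [0, 0, 0], "yaw": 32},
    {"linear": [0, 0, 0], "yaw": 40},
  ],
)

```text
time_s: 4.72
eef_pos: [0.5842, 0.2165, 0.1085]
eef_rot: [[0.977, -0.212, -0.0], [-0.212, -0.977, 0.0], [-0.0, -0.0, -1.0]]
ft_force: [-1.8, 2.4, 0.9]
grip_width: 0.158
```

jog_arm(
  series=[
    {"linear": [0, 0, 0], "yaw": 5},
    {"linear": [0, 0, 0], "yaw": 10},
    {"linear": [0, 0, 0], "yaw": 14},
    {"linear": [0, 0, 0], "yaw": 14},
    {"linear": [0, 0, 0], "yaw": 14},
  ],
)

```text
time_s: 5.35
eef_pos: [0.5842, 0.2164, 0.1085]
eef_rot: [[0.899, -0.437, -0.0], [-0.437, -0.899, 0.0], [-0.0, -0.0, -1.0]]
ft_force: [-3.6, 2.7, 0.8]
grip_width: 0.159
```

```bash
cat > m.py <<'E'
from h import *
import sys
f=sys.argv[1]
s=ctrl.observe();Re=np.array(s['eef_rot']);print(s['time_s'],s['eef_pos'],s['ft_force'],s['wrist_torque'],s['grip_width']*88,'toolx',np.degrees(np.arctan2(Re[1,0],Re[0,0])))
C=cam('wrist')
p,d=save('wrist',f)
vv,uu=np.mgrid[0:384,0:512]; uv=np.c_[uu.ravel(),vv.ravel()];P=pts(C,uv,d.ravel())
ax=np.array([.584,.217]);r=np.hypot(*(P[:,:2]-ax).T)
for nm,lo,hi,a,b in(('vial',.07,.097,.03,.07),('reader',.08,.1,.085,.15)):
    q=(d.ravel()>0)&(P[:,2]>lo)&(P[:,2]<hi)&(r>a)&(r<b)&(uv[:,1]<222)
    if q.sum()>20:
        R=cv2.minAreaRect((P[q,:2]*1000).astype(np.float32));c=np.array(R[0])/1000-ax
        print(nm,q.sum(),R,np.hypot(*c),np.degrees(np.arctan2(c[1],c[0])))
E
python3 m.py w3
```

```text
5.35 [0.58422201 0.21643541 0.10852735] [-3.56415855  2.6546056   0.81361566] [ 0.98386022  1.15818781 -0.36128427] 14.03364571968799 toolx -25.94073319795494
vial 1112 ((628.494140625, 194.28536987304688), (21.77060317993164, 21.304729461669922), 85.02967834472656) 0.04995681106477437 -27.044690927235493
reader 5527 ((677.977294921875, 159.8461456298828), (48.60407638549805, 34.423866271972656), 58.404144287109375) 0.10999224986422289 -31.306571115907175
```

View pics/w3.png

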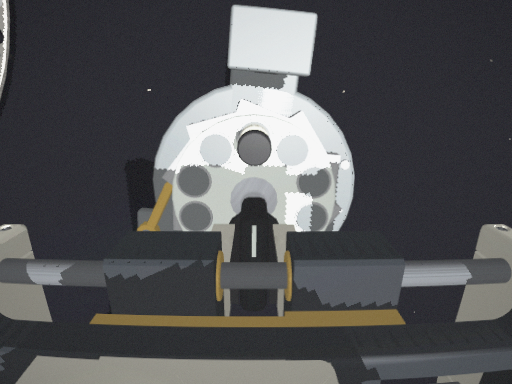

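About 4° short: vial at −27.0°, reader at −31.3°. I'll add 5°.

jog_arm(
  series=[
    {"linear": [0, 0, 0], "yaw": 2},
    {"linear": [0, 0, 0], "yaw": 4},
    {"linear": [0, 0, 0], "yaw": 5},
    {"linear": [0, 0, 0], "yaw": 5},
    {"linear": [0, 0, 0], "yaw": 5},
  ],
)

```text
time_s: 6.02
eef_pos: [0.5842, 0.2164, 0.1085]
eef_rot: [[0.857, -0.516, -0.0], [-0.516, -0.857, 0.0], [-0.0, 0.0, -1.0]]
ft_force: [-4.5, 3.2, 1.9]
grip_width: 0.156
```

```bash
python3 m.py w4
```

```text
6.025 [0.58422456 0.21642592 0.10851888] [-4.49377773  3.19630893  1.9189789 ] [1.18148171 1.37466937 0.02817081] 13.710562539071423 toolx -31.060997476502724
vial 1118 ((626.5092163085938, 190.56448364257812), (21.675214767456055, 21.72816276550293), 86.19168090820312) 0.05005866554608042 -31.87654250804818
reader 5519 ((677.6801147460938, 159.8836669921875), (48.04472732543945, 33.76755905151367), 58.896080017089844) 0.1097189108362849 -31.370469027158304
```

View pics/w4.png

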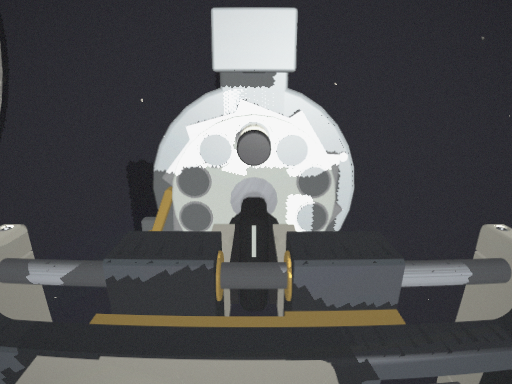

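Square now: vial at (253,148) and reader at (254,40), both at about −31.5°. I'll release slowly, lift and look again.

jog_arm(
  series=[
    {"linear": [0, 0, 0], "yaw": 0},
    {"linear": [0, 0, 0], "yaw": 0},
    {"linear": [0, 0, 0], "yaw": 0},
    {"linear": [0, 0, 0], "yaw": 0},
    {"linear": [0, 0, 0], "yaw": 0},
  ],
  grip=0.3,
)

```text
time_s: 6.7
eef_pos: [0.5844, 0.2163, 0.1086]
eef_rot: [[0.857, -0.515, 0.0], [-0.515, -0.857, -0.0], [0.0, 0.0, -1.0]]
ft_force: [0.6, 0.7, 0.5]
grip_width: 0.657
```

jog_arm(
  series=[
    {"linear": [0, 0, -10], "yaw": 0},
    {"linear": [0, 0, -30], "yaw": 0},
    {"linear": [0, 0, -60], "yaw": 0},
    {"linear": [0, 0, -90], "yaw": 0},
    {"linear": [0, 0, -110], "yaw": 0},
  ],
)

```text
time_s: 7.32
eef_pos: [0.5849, 0.2166, 0.2212]
eef_rot: [[0.857, -0.515, 0.002], [-0.515, -0.857, 0.001], [0.001, -0.002, -1.0]]
ft_force: [0.9, 0.1, -0.4]
grip_width: 0.703
```

jog_arm(
  series=[
    {"linear": [0, 0, 0], "yaw": 0},
    {"linear": [-30, 0, 0], "yaw": 0},
    {"linear": [-50, 0, 0], "yaw": 0},
    {"linear": [-50, 0, 0], "yaw": 0},
    {"linear": [-50, 0, 0], "yaw": 0},
  ],
)

```text
time_s: 7.95
eef_pos: [0.5416, 0.2422, 0.2185]
eef_rot: [[0.858, -0.514, 0.0], [-0.514, -0.858, -0.0], [0.0, 0.0, -1.0]]
ft_force: [0.5, -0.7, 0.3]
grip_width: 0.7
```

```bash
python3 m.py w5; python3 - <<'E'
from h import *
a,_=save('scene','s5');b,_=save('side','d5');w=np.load('pics/w5.npz')['p']
f=lambda i,x,y,w,h:cv2.resize(i[y:y+h,x:x+w],(400,300),interpolation=cv2.INTER_CUBIC)
cv2.imwrite('pics/z5.png',np.vstack([np.hstack([f(w,150,70,220,165),f(w,0,0,512,384)]),np.hstack([f(a,150,100,120,90),f(b,205,115,120,90)])])[:,:,::-1])
E
```

```text
7.95 [0.54161846 0.24221002 0.21852819] [ 0.4976901  -0.65135473  0.30690037] [-0.12372952 -0.02416495 -0.04373544] 61.58644983149464 toolx -30.961676732559177
vial 478 ((625.3701171875, 191.5339813232422), (21.279266357421875, 21.291677474975586), 13.642807006835938) 0.04857987961442953 -31.61502063408876
reader 1227 ((671.2515258789062, 163.80352783203125), (47.645240783691406, 18.371522903442383), 58.96708679199219) 0.10218949759791818 -31.370287152536978
```

View pics/z5.png

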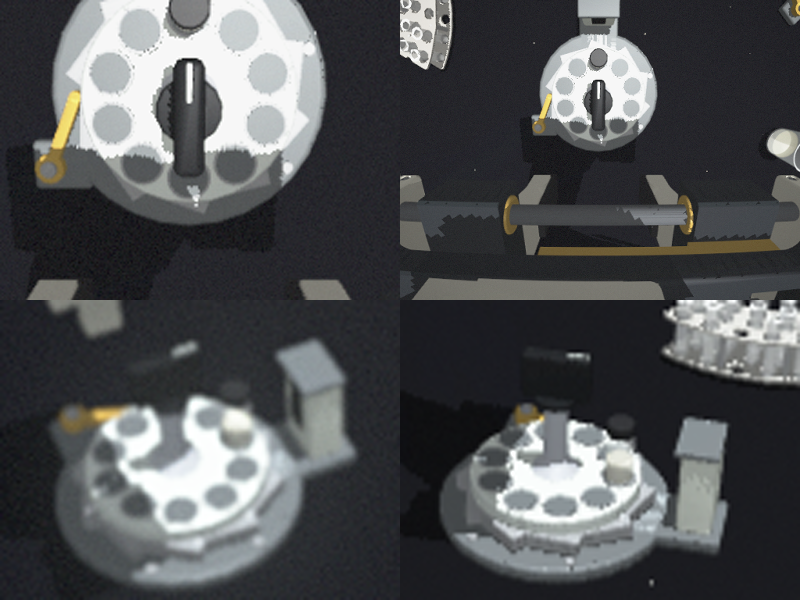

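```bash
python3 - <<'E'
from h import *
vv,uu=np.mgrid[0:384,0:512]; uv=np.c_[uu.ravel(),vv.ravel()]
for f,T in(('w1',([.58396466,.21494092,.2265053],27.9507)),('w5',([.54161846,.24221002,.21852819],-30.9617)),('w4',([.58422456,.21642592,.10851888],-31.061)),('w3',([.58422201,.21643541,.10852735],-25.9407))):
    z=np.load(f'pics/{f}.npz');p,d=z['p'],z['d'].ravel();h=cv2.cvtColor(p,cv2.COLOR_RGB2HSV).reshape(-1,3)
    c=ctrl.camera_params('wrist');Tc=np.array(c['T_tool_cam']);a=np.radians(T[1]);x=np.array([np.cos(a),np.sin(a),0]);zz=np.array([0,0,-1.]);Re=np.c_[x,np.cross(zz,x),zz]
    P=pts((c,Re@Tc[:3,:3],Re@Tc[:3,3]+T[0]),uv,d)
    r=np.hypot(P[:,0]-.584,P[:,1]-.217)
    q=(h[:,0]>14)&(h[:,0]<32)&(h[:,1]>110)&(h[:,2]>60)&(d>0)&(r<.12)&(r>.055)&(P[:,2]<.07)&(P[:,2]>.01)
    X=P[q,:2]
    # axis through pivot: use arm pixels only (r smaller)
    l=cv2.fitLine((X*1000).astype(np.float32),cv2.DIST_HUBER,0,.01,.01).ravel()
    print(f,q.sum(),'ang',np.degrees(np.arctan(l[1]/l[0])),P[q,2].mean(),'extent',X.min(0).round(3),X.max(0).round(3),'nose r',r[q].min())
E
```

```text
w1 366 ang -50.75594 0.024827837331457814 extent [0.581 0.277] [0.626 0.33 ] nose r 0.07172019500073482
w5 387 ang -52.868954 0.024546848085668503 extent [0.581 0.277] [0.624 0.331] nose r 0.07033913493552041
w4 406 ang -53.03957 0.02462589614862271 extent [0.596 0.276] [0.625 0.32 ] nose r 0.07037652476479045
w3 538 ang -56.110977 0.024548972343360242 extent [0.587 0.277] [0.624 0.327] nose r 0.07011949073405904
```

```bash
python3 -c "
from cell import ctrl
print(ctrl.finish_job())"
```

```text
the job is handed in; nothing more can be done
None
```

I turned the loaded carousel about 59° clockwise by its knob and left the vial squarely in front of its reader. I then let go, backed the gripper clear and handed the job in at about 8 s; no verdict was reported.

- **Alignment:** after release, the wrist camera put the vial at −31.6° and the reader at −31.4° about the axis, so the vial is within about 1° of square.
- **Pawl:** its measured angle is about 2° lower than at the start and its nose sits about 1.4 mm closer to the axis. That fits it having dropped to near the foot of the tooth. In one earlier frame, about 5° before square, it read about 3° lower still, which fits it having just dropped in.
- **Contact:** after release the force reading was near zero, and the gripper was more than 70 mm above the knob.
- **Empty carousel:** the arm never came near it. I did not measure its bar end again at the end.
- **Disagreement:** the last reader measurement gave a distance of 102 mm from the axis instead of about 110 mm, because part of the reader was out of the frame. Its direction agreed with the earlier readings.

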